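Draw down the filter rig with the hand vacuum pump

TASK

Turn the isolating valve (the one with the long lever handle) fully open, then pump the sprung lever of the hand pump through at least three full strokes, each right down to its lower stop and fully back up, easing it up under control and never letting it fly up. Then turn the isolating valve fully closed again to hold the vacuum, and leave the hand-wheel valve and everything else on the bench undisturbed.

Things in the scene. Friction and masses are not known exactly. Their poses are not given: they have to be found in the camera images.
- pump_lever (a joint): Angle of the pump's lever, rad: 0 = at the upper stop (25 degrees above level), 0.75 = pressed down to the lower stop (18 below level). A full stroke goes over 0.66 and back under 0.07. A spring always lifts it: pressing on the pad takes about 5 N at the top, 12 N at the bottom, plus 2 N per rad/s. Let go at the bottom it flies up at over 4 rad/s; eased up means under 3.2 rad/s.
- lever_pad (a point): Middle of the upper face of the lever's black rubber pad (85 mm along the lever, 32 wide, 18 thick), 165 mm along the lever from the pivot; 0.23 m above the bench with the lever up, 0.11 m with it down. Moves with the lever. x axis along the lever towards the pivot, z square out of the pad, upwards. The lever ends 45 mm beyond this point.
- pump_pivot (a point): Fixed pivot of the lever, 150 mm above the bench, in a grey post 0.17 m high on a 150 x 120 mm base plate; an aluminium barrel stands 60 mm in front of it, under the lever. x axis level: the lever extends towards -x and swings in the x-z plane (y is the pivot axis). The pad's upper face lies 9 mm above the line from the pivot along the lever.
- valve_handle (a joint): Angle of the isolating valve's handle, rad: 0 = closed (start), 1.571 = open, growing clockwise seen from above. Stops at both ends and a sprung over-centre detent: past the middle (0.79) it goes on by itself to the nearer stop and stays there. Takes about 4 N at its rubber end. Fully open means over 1.42, fully closed under 0.15.
- handle_grip (a point): Point on the handle's centre line, 95 mm from the spindle axis, at mid thickness, 85 mm above the bench; moves with it. The handle is a flat level bar reaching 118 mm from the spindle, its outer 70 mm black rubber 24 mm wide, 16 thick (steel 22 x 14 nearer the spindle). Free below it down to 45 mm above the bench. x axis along the handle towards the spindle, z up.
- valve_spindle (a point): Fixed axis of the valve handle, 85 mm above the bench, on a dark grey valve block with a 100 x 80 mm base plate. z up. Closed, the handle points from here midway between this frame's -x and -y; open, midway between its -x and +y, in line with the block's pipe.
- wheel (a joint): Angle of the dark steel hand wheel (96 mm across, top 110 mm above the bench) on the throttle valve, a bystander; rad, 0 at the start. Must not be turned by more than 0.3.
- throttle: The throttle valve under the hand wheel: dark grey block on a 100 x 80 mm base plate fixed to the bench. Origin at the centre of its underside. The pump, the isolating valve and this one stand left, centre and right in any order.
- bottle_a: Milky white plastic bottle, 62 mm across, 165 mm high, standing loose between the pump and valves, left of the middle; a bystander, origin at the centre of its underside.
- bottle_b: Another such bottle, between them, right of the middle; a bystander, origin at the centre of its underside.
- bottle_c: Another such bottle, out at the left; a bystander, origin at the centre of its underside.
- filter_box: Loose blue box lying flat, 90 x 70 x 30 mm, between the fixed things, left of the middle; a bystander, origin at the centre of its underside.
- dish_stack: Loose stack of three brown dishes, 80 mm across, 30 mm high, between the fixed things, right of the middle; a bystander, origin at the centre of its underside.
- tube_rack: Red tube rack, 90 x 160 mm, 42 mm high, loose, out at the right; a bystander, origin at the centre of its underside.
- wipes_box: White box, 110 x 120 x 85 mm, loose, out at the right; a bystander, origin at the centre of its underside.

How it is judged:
By the outcome, as a careful person would: the job done as asked, in the order asked, and still so for the second after the job is handed in, with the robot touching nothing.
It also fails if it takes over 72 s, if anything falls off the work surface, if the arm or the gripper's body presses on something with over 40 N, if the wrist force passes 120 N, or if a joint passes its speed limit or range.

ROBOT

A 6-joint arm with a two-finger parallel gripper is mounted at the origin on the work surface. World frame = base frame: x ahead of the robot, y to its left, z up, the work surface at z = 0. Lengths are in m, angles in rad, forces in N, time in s.
With the tool pointing down it reaches from about 0.35 to 1 m from the base axis. Payload 7.1 kg.
Tool frame: the origin (TCP) lies between the finger pads; the fingertips stand 22 mm ahead of it and the grasp point (between the pads) lies 3 mm ahead of it; x points along the fingers, y is the direction in which the jaws open and shut, and the axes are right-handed (so a half turn about x gives the same grasp; the last joint's range is limited). The gripper opens to 85 mm and grips with 20 to 120 N. Pads are 22 mm wide; open, the fingers measure 114 mm over their backs; the gripper's body (76 mm by 85 mm) begins 54 mm behind the grasp point. The pads swing forward as they close: fully open they stand 13 mm farther back than shut.
Start: joints at [-0.019, 0.423, 1.63, -0, 1.089, -0.019], TCP at [0.625, 0, 0.253] pointing down, gripper open.
Joint ranges: [-3, 3], [-0.9, 2.11], [0.09, 2.58], [-1.31, 4.45], [0.11, 2.69], [-2.54, 2.54]. Speed limits (rad/s): [2.39, 2.39, 3.01, 3.14, 3.14, 3.14].

INTERFACE

Orientations are given as a rotation vector (axis times angle).
In Python, from rig import manip gives the robot as it stands. The module is installed in compiled form; this text tells all that it offers. Calls block until the motion is done:
- manip.move_to(position, orientation): joint-space move of the TCP to a pose.
- manip.servo_line(position, orientation=None, rate=0.15): straight line of the TCP; orientation=None keeps the orientation; rate is the mean speed in m/s.
- manip.set_joints(angles): joint-space move.
- manip.command_gripper(opening, f_grip=None): finger opening in m; f_grip is the grip in N (None keeps the last); returns when the fingers have stopped.
- manip.hold(seconds).
- manip.solve_ik(position, orientation): joint angles nearest the present ones, or None.
- manip.camera(name): name is "scene" or "side" or "wrist"; returns a dict with "image" (400x640x3 uint8, red, green, blue), "fx", "fy", "cx", "cy" (pixels), "cam_to_world" (4x4, takes a point from camera to world coordinates); the wrist camera has in their place "mount" (4x4, takes a point from camera to tool coordinates, whose origin is the TCP and whose axes are the tool frame's). Camera axes: x right, y down, z forward; pixel columns grow to the right and rows downward; lengths in m; the calibration is good to about 2 mm. A picture is of the moment at which its call begins: read the wrist's pose just before it. There is no depth.
A pose or a line that the arm cannot do raises manip.IKError and nothing moves.
- manip.sign_off(): hands the job in, once; it reports no verdict.
Readings, each from a call of its own:
- manip.get_time(): time.
- manip.get_joint_positions(): joint angles.
- manip.get_joint_vel(): joint speeds.
- manip.get_tau(): joint torques, N m.
- manip.get_position(): TCP position.
- manip.get_ee_rot(): TCP orientation.
- manip.get_contact_force(): force on the tool from outside, world axes, zero at the start.
- manip.get_torque(): the same for the moment, N m.
- manip.get_width(): finger opening in m.
Only numpy, scipy, OpenCV 4.12 (cv2) and the standard library are available. Lean on these libraries where they do the work, as an engineer would, in place of code of your own. Each camera call takes 0.05 s, during which the arm holds its last target.

## Working session

There is one attempt and no reset: what is moved stays moved. The work goes in short steps, each a Python script; the robot and the scene stay as the last script left them, time stands still between calls to the robot, and variables do not carry over. Pictures are saved under pics/ and viewed, and the job is handed in when it is done.

```bash
mkdir -p pics; python3 - <<'E'
from rig import manip
import cv2,numpy as np
for n in ["scene","side","wrist"]:
    p=manip.get_position();r=manip.get_ee_rot()
    c=manip.camera(n)
    cv2.imwrite(f"pics/{n}0.png",c["image"][:,:,::-1])
    print(n,c["fx"],c["fy"],c["cx"],c["cy"]);print(np.round(c.get("cam_to_world",c.get("mount")),4).tolist());print(p,r)
print(manip.get_time(),manip.get_width())
E
```

```text
scene 396.28401579230353 396.28401579230353 321.8939362895627 201.47151223595608
[[0.4769, 0.6783, -0.559, 1.4217], [0.8788, -0.3792, 0.2897, -0.4306], [-0.0154, -0.6294, -0.7769, 1.3913], [0.0, 0.0, 0.0, 1.0]]
[6.24501842e-01 6.62499201e-06 2.52539544e-01] [ 1.20855565  1.21030485 -1.21034917]
side 379.30473370373204 379.30473370373204 325.87768890825953 199.58229237291053
[[0.9921, -0.0839, 0.093, 0.3805], [-0.1225, -0.4963, 0.8595, -1.3169], [-0.026, -0.8641, -0.5027, 0.9348], [0.0, 0.0, 0.0, 1.0]]
[6.24459202e-01 4.20995148e-05 2.52528812e-01] [ 1.20847075  1.21039688 -1.21036106]
wrist 286.8297526395405 286.8297526395405 319.2663492212006 204.5096368041919
[[-0.0003, -0.2662, 0.9639, -0.1208], [1.0, 0.0011, 0.0007, 0.0017], [-0.0013, 0.9639, 0.2662, -0.0679], [0.0, 0.0, 0.0, 1.0]]
[6.24539850e-01 4.29238220e-05 2.52625015e-01] [ 1.20859954  1.21025879 -1.21018268]
0.15 0.08496502890388655
```

View pics/scene0.png

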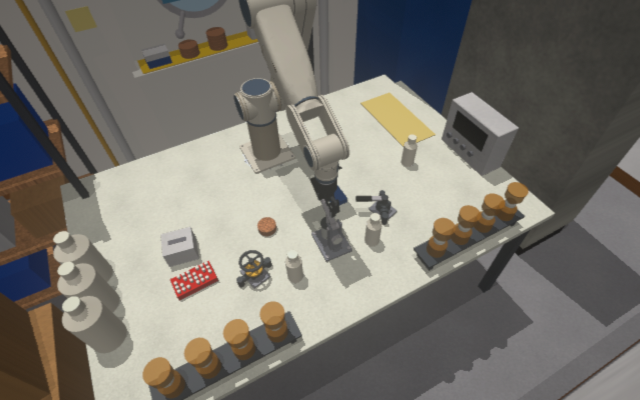

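View pics/side0.png

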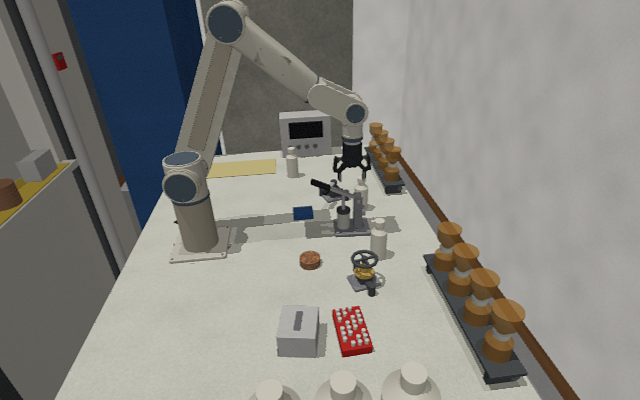

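View pics/wrist0.png

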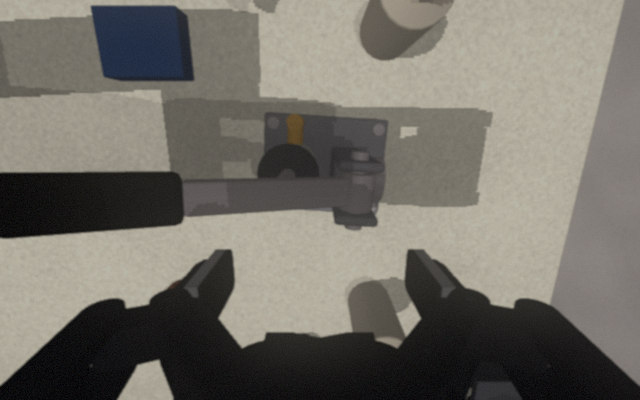

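The pump is in the centre at scene (335,235), with its lever towards the robot. The isolating valve is on the left at (382,205), and the hand wheel is on the right at (253,265). I'll enlarge crops of each.

```bash
python3 - <<'E'
import cv2
a=cv2.imread("pics/scene0.png");b=cv2.imread("pics/side0.png")
cv2.imwrite("pics/z1.png",cv2.resize(a[150:270,290:440],None,fx=5,fy=5,interpolation=cv2.INTER_CUBIC)[:600,:800])
cv2.imwrite("pics/z2.png",cv2.resize(b[140:250,280:410],None,fx=5.4,fy=5.4,interpolation=cv2.INTER_CUBIC)[:600,:800])
E
```

```text
(no output)
```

View pics/z1.png

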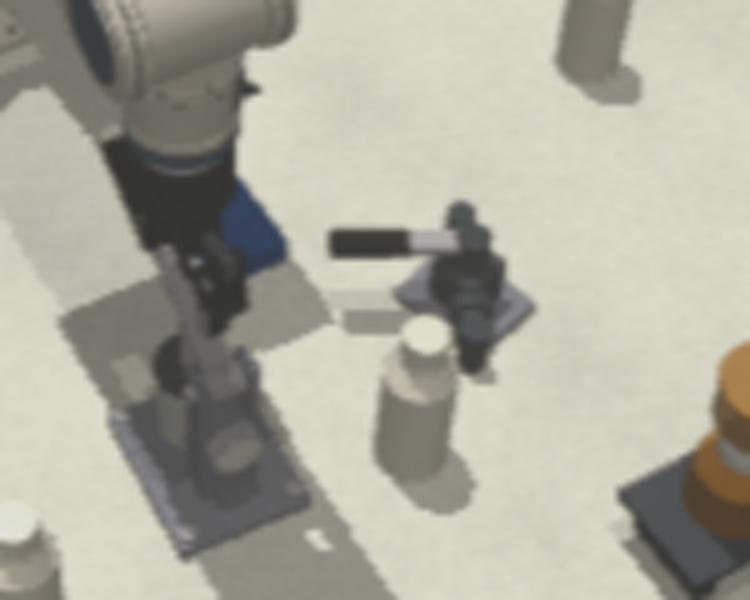

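View pics/z2.png

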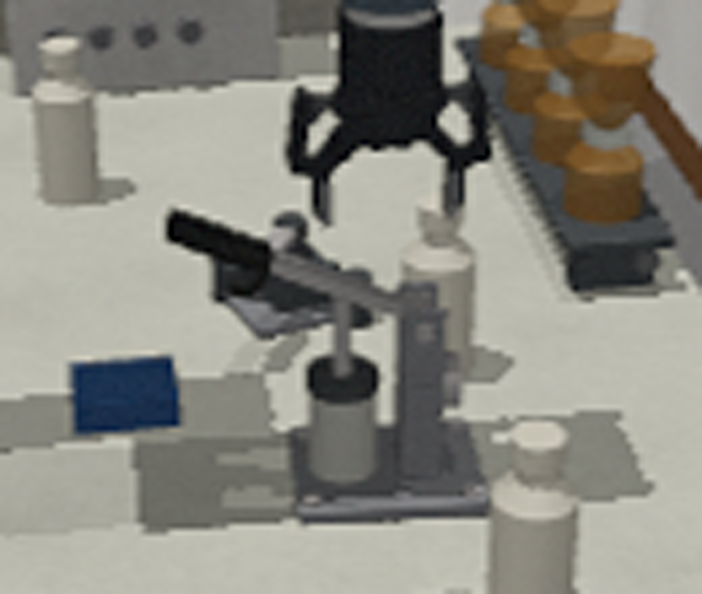

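The first crop shows the handle's black end at (330,243), pointing left, and the spindle near (468,240). The second shows the pump lever raised and the pad between (175,225) and (265,265).

```bash
cat > h.py <<'E'
import numpy as np
from scipy.spatial.transform import Rotation as R
CAM={"scene":(396.284,321.894,201.4715,np.array([[0.4769,0.6783,-0.559,1.4217],[0.8788,-0.3792,0.2897,-0.4306],[-0.0154,-0.6294,-0.7769,1.3913],[0,0,0,1]])),
"side":(379.305,325.878,199.582,np.array([[0.9921,-0.0839,0.093,0.3805],[-0.1225,-0.4963,0.8595,-1.3169],[-0.026,-0.8641,-0.5027,0.9348],[0,0,0,1]]))}
M=np.array([[-0.0003,-0.2662,0.9639,-0.1208],[1,0.0011,0.0007,0.0017],[-0.0013,0.9639,0.2662,-0.0679],[0,0,0,1]])
def wcam(p,r):
    T=np.eye(4);T[:3,:3]=R.from_rotvec(r).as_matrix();T[:3,3]=p
    return (286.83,319.266,204.51,T@M)
def ray(c,uv):
    f,cx,cy,T=c; d=T[:3,:3]@np.array([(uv[0]-cx)/f,(uv[1]-cy)/f,1]); return T[:3,3],d/np.linalg.norm(d)
def onz(c,uv,z):
    o,d=ray(c,uv); return np.round(o+d*(z-o[2])/d[2],4)
def tri(*a):
    A=np.zeros((3,3));b=np.zeros(3)
    for c,uv in a:
        o,d=ray(c,uv);P=np.eye(3)-np.outer(d,d);A+=P;b+=P@o
    x=np.linalg.solve(A,b)
    return np.round(x,4),[round(float(np.linalg.norm((np.eye(3)-np.outer(ray(c,uv)[1],ray(c,uv)[1]))@(x-ray(c,uv)[0]))),4) for c,uv in a]
def proj(c,x):
    f,cx,cy,T=c;q=np.linalg.inv(T)@np.append(x,1);return np.round([cx+f*q[0]/q[2],cy+f*q[1]/q[2]],1)
E
python3 - <<'E'
from h import *
S=CAM["scene"];D=CAM["side"]
s=lambda u,v:(290+u/5,150+v/5); d=lambda u,v:(280+u/5.4,140+v/5.4)
print(R.from_rotvec([1.2086,1.2103,-1.2102]).as_matrix().round(2))
print("handle tip",onz(S,s(330,243),.085),"spindle",onz(S,s(468,240),.085), onz(S,s(410,243),.085))
print("plate corners iso",[onz(S,s(*q),0.01) for q in [(395,292),(535,305),(425,330)]])
print("pump plate",[onz(S,s(*q),0.01) for q in [(112,415),(188,555),(310,500)]])
print("pump plate side",[onz(D,d(*q),0.01) for q in [(300,510),(290,430),(488,500),(465,425)]])
W=wcam([.6245,0,.2526],[1.2086,1.2103,-1.2102])
print("pump plate w",[onz(W,q,0.01) for q in [(265,113),(387,120)]])
print("pivot w",[onz(W,q,0.15) for q in [(358,190)]], "lever end",onz(W,(0,204),.245),"pad inner",onz(W,(183,172),.21),onz(W,(183,224),.21))
print("bottle c/a",onz(S,s(415,475),0),onz(S,s(590,75),0),"box",onz(S,s(250,270),.0))
print("handle tip side",onz(D,d(215,265),.085), onz(D,d(290,225),.1))
E
```

```text
[[-0.  1. -0.]
 [ 0. -0. -1.]
 [-1. -0. -0.]]
handle tip [0.5389 0.1909 0.085 ] spindle [0.5933 0.2951 0.085 ] [0.572  0.2503 0.085 ]
plate corners iso [array([0.5639, 0.2472, 0.01  ]), array([0.6358, 0.3463, 0.01  ]), array([0.6119, 0.2472, 0.01  ])]
pump plate [array([ 0.5587, -0.0321,  0.01  ]), array([ 0.7082, -0.0417,  0.01  ]), array([0.7115, 0.0702, 0.01  ])]
pump plate side [array([ 0.556 , -0.0303,  0.01  ]), array([0.5642, 0.0827, 0.01  ]), array([ 0.7022, -0.0403,  0.01  ]), array([0.7073, 0.0669, 0.01  ])]
pump plate w [array([0.5604, 0.0822, 0.01  ]), array([0.7083, 0.0742, 0.01  ])]
pivot w [array([0.6571, 0.0183, 0.15  ])] lever end [0.4779 0.0324 0.245 ] pad inner [0.5481 0.042  0.21  ] [0.5442 0.0105 0.21  ]
bottle c/a [0.7277 0.1623 0.    ] [0.4243 0.5624 0.    ] box [0.4732 0.1522 0.    ]
handle tip side [0.5217 0.2379 0.085 ] [0.5925 0.2725 0.1   ]
```

```bash
cat >> h.py <<'E'
def rv(psi):
    x=np.array([0,0,-1.]);y=np.array([np.cos(psi),np.sin(psi),0]);z=np.cross(x,y)
    return R.from_matrix(np.c_[x,y,z]).as_rotvec()
E
python3 - <<'E'
from rig import manip
from h import *
import cv2
sp=np.array([.593,.295]);phi=np.radians(-117.5)
for k in np.linspace(0,np.pi/2,4):
    f=phi-k;g=sp+.095*np.array([np.cos(f),np.sin(f)])
    for z in(.085,.27):
        q=manip.solve_ik([*g,z],rv(f+np.radians(270))); print(None if q is None else np.round(q,2))
g=sp+.095*np.array([np.cos(phi),np.sin(phi)])
manip.move_to([*g,.28],rv(phi+np.radians(270)))
p=manip.get_position();r=manip.get_ee_rot();c=manip.camera("wrist")
cv2.imwrite("pics/w1.png",c["image"][:,:,::-1]);print(p,r,manip.get_time())
c=manip.camera("scene")
cv2.imwrite("pics/s1.png",c["image"][:,:,::-1])
W=wcam(p,r);print(proj(W,[*sp,.085]),proj(W,[*g,.085]),proj(W,[*(sp+.118/.095*(g-sp)),.085]))
E
```

```text
[ 0.35  0.6   1.8  -0.    0.74 -2.32]
[ 0.35  0.35  1.7  -0.    1.09 -2.32]
[ 0.42  0.58  1.85 -0.    0.71 -1.71]
[ 0.42  0.32  1.74 -0.    1.08 -1.71]
[ 0.51  0.59  1.83 -0.    0.72 -1.11]
[ 0.51  0.33  1.72 -0.    1.08 -1.11]
[ 0.57  0.63  1.75 -0.    0.76 -0.52]
[ 0.57  0.38  1.65 -0.    1.11 -0.52]
[0.54921688 0.21052302 0.27995976] [-0.84821231  1.39916288  0.84813728] 2.175
[317.8 264.8] [317.7 188.1] [317.7 167.7]
```

View pics/w1.png

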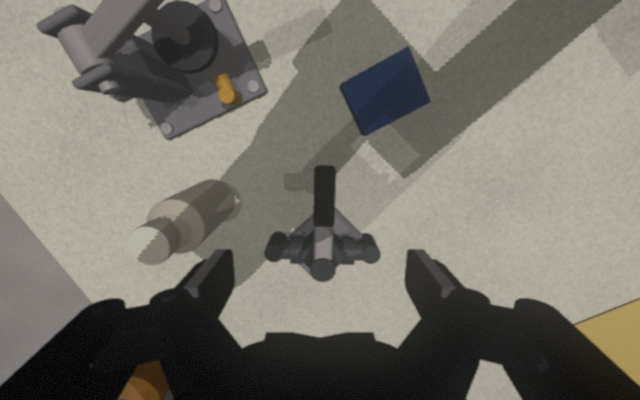

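The wrist picture shows the handle's tip at (325,166), the rubber/steel edge at (324,226), and the hub cap centred near (322,269). My estimate predicted the tip at (318,168), so the offset is small.

```bash
python3 - <<'E'
from h import *
import cv2
W=wcam([0.54921688,0.21052302,0.27995976],[-0.84821231,1.39916288,0.84813728])
for z in (.085,.093): print([onz(W,q,z)[:2] for q in [(325,166),(324,226),(323,258),(322,269)]])
print("pump",[onz(W,q,0.01) for q in [(266,90),(168,138),(217,0)]])
a=cv2.imread("pics/w1.png");cv2.imwrite("pics/z3.png",cv2.resize(a[150:290,250:400],None,fx=4,fy=4,interpolation=cv2.INTER_CUBIC))
a=cv2.imread("pics/s1.png");cv2.imwrite("pics/z4.png",cv2.resize(a[150:270,290:440],None,fx=5,fy=5,interpolation=cv2.INTER_CUBIC))
E
```

```text
[array([0.5305, 0.1924]), array([0.5635, 0.2541]), array([0.5833, 0.2899]), array([0.5911, 0.3023])]
[array([0.5302, 0.1914]), array([0.5623, 0.2515]), array([0.5816, 0.2864]), array([0.5892, 0.2985])]
pump [array([0.5563, 0.0815, 0.01  ]), array([0.7019, 0.0729, 0.01  ]), array([ 0.5575, -0.0311,  0.01  ])]
```

View pics/z3.png

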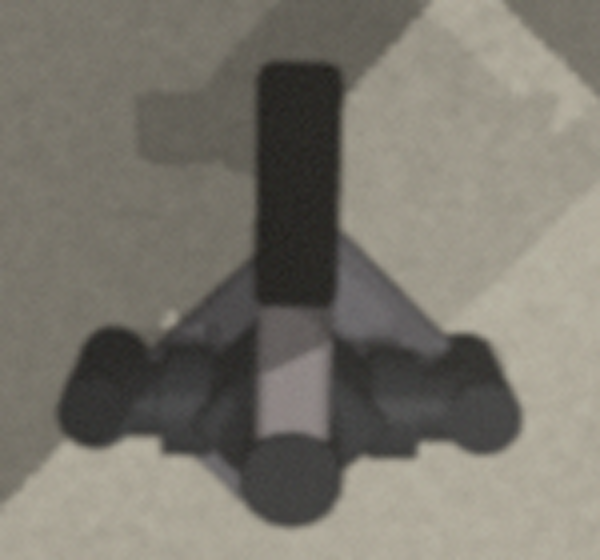

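View pics/z4.png

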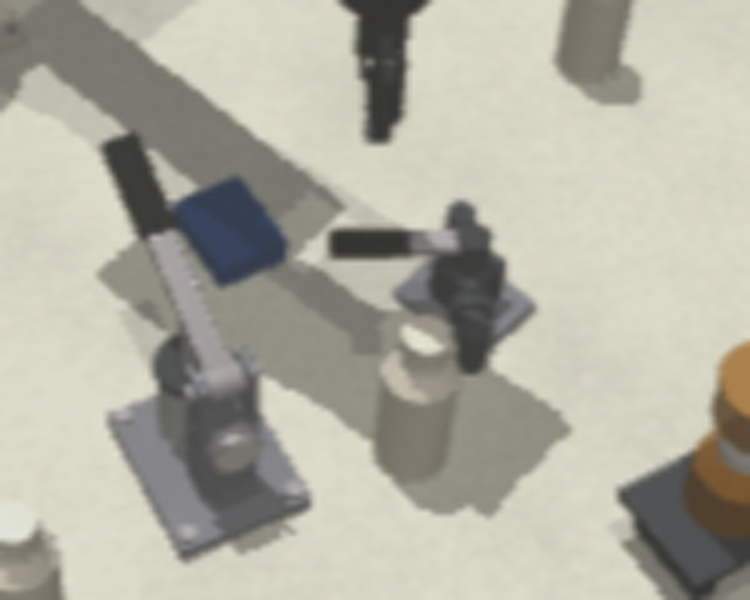

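```bash
python3 - <<'E'
from h import *
S=CAM["scene"];s=lambda u,v:(290+(u+.5)/5-.5,150+(v+.5)/5-.5)
W=wcam([0.54921688,0.21052302,0.27995976],[-0.84821231,1.39916288,0.84813728])
w=lambda u,v:(250+u/4-.4,150+v/4-.4)
print(onz(S,s(330,242),.085),onz(S,s(408,241),.085),onz(S,s(330,242),.09),onz(S,s(408,241),.09))
print("tip",tri((S,s(331,241)),(W,w(300,63))),"edge",tri((S,s(408,240)),(W,w(296,302))))
print("levertip S", onz(S,s(122,140),.245),"padinner",onz(S,s(153,232),.205),onz(S,s(153,232),.212), "w padded pivot",onz(W,(88,55),.15))
E
```

```text
[0.5352 0.1911 0.085 ] [0.5667 0.2497 0.085 ] [0.5386 0.1888 0.09  ] [0.5699 0.2471 0.09  ]
tip (array([0.5313, 0.1933, 0.0807]), [0.0013, 0.0013]) edge (array([0.5637, 0.253 , 0.0818]), [0.0009, 0.0009])
levertip S [0.4761 0.0272 0.245 ] padinner [0.5408 0.0191 0.205 ] [0.546  0.0164 0.212 ] w padded pivot [0.6541 0.0189 0.15  ]
```

```bash
cat > v.py <<'E'
from rig import manip
from h import *
sp=np.array([.589,.295]);phi0=np.radians(-118.6)
def g(a,z=.083,r=.097):
    f=phi0-a
    return np.array([*(sp+r*np.array([np.cos(f),np.sin(f)])),z]), rv(f+np.radians(270))
E
python3 - <<'E'
from v import *
import cv2
manip.command_gripper(.044)
p,o=g(0,.13);manip.move_to(p,o)
p,o=g(0);manip.servo_line(p,o,rate=.08)
print(manip.get_position(),manip.get_contact_force().round(1),manip.get_time(),manip.get_width())
c=manip.camera("wrist");cv2.imwrite("pics/w2.png",c["image"][:,:,::-1])
E
```

```text
[0.54263019 0.20983691 0.08282993] [ 0.6 -0.2  0.7] 4.1 0.04373131249992603
```

View pics/w2.png

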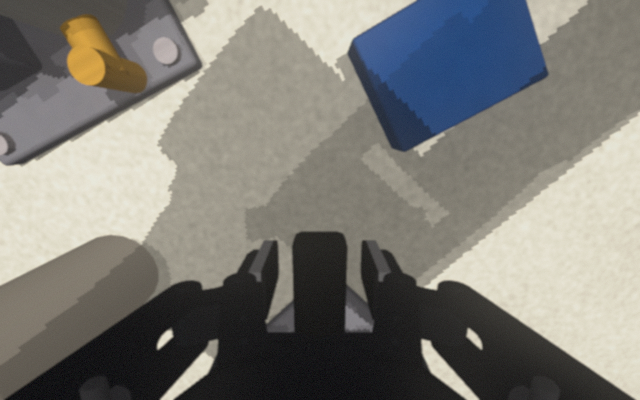

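The handle's end at (320,235) sits centred between the two pads at (268,260) and (375,260). Contact force is about zero, so I'll swing it open.

```bash
python3 - <<'E'
from v import *
import cv2
for a in np.linspace(0,np.pi/2,9)[1:]:
    p,o=g(a);manip.servo_line(p,o,rate=.1);print(round(a,2),manip.get_contact_force().round(1))
c=manip.camera("wrist");cv2.imwrite("pics/w3.png",c["image"][:,:,::-1]);print(manip.get_time())
E
```

```text
0.2 [ 1.6 -1.7  1.4]
0.39 [ 1.5 -0.6  1. ]
0.59 [ 0.3 -0.9  1.2]
0.79 [-0.2  1.   0.9]
0.98 [-0.9  0.3 -0.2]
1.18 [ 0.4  3.  -0.6]
1.37 [ 1.   3.1 -0.1]
1.57 [ 0.1 -0.2 -0.7]
7.0
```

View pics/w3.png

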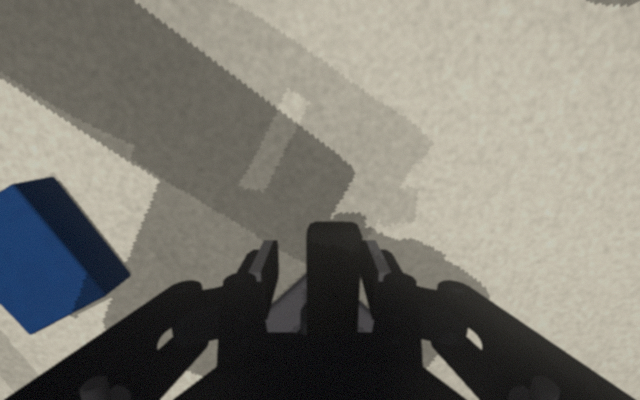

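The handle is between the pads at (333,230), slightly ahead in the opening direction. The force has dropped, so the detent appears to have taken over. I'll lift off and check.

```bash
python3 - <<'E'
from v import *
import cv2
p,o=g(np.pi/2,.20);manip.servo_line(p,o,rate=.2)
p=manip.get_position();r=manip.get_ee_rot();c=manip.camera("wrist")
cv2.imwrite("pics/w4.png",c["image"][:,:,::-1]);print(p.tolist(),r.tolist(),manip.get_time())
c=manip.camera("scene");cv2.imwrite("pics/z5.png",cv2.resize(c["image"][150:270,290:440,::-1],None,fx=5,fy=5,interpolation=cv2.INTER_CUBIC))
E
```

```text
[0.5031589676172868, 0.3407725402568244, 0.1991670102936365] [0.3900768423306918, 1.5361996725282874, -0.3917820122410291] 7.7833
```

View pics/w4.png

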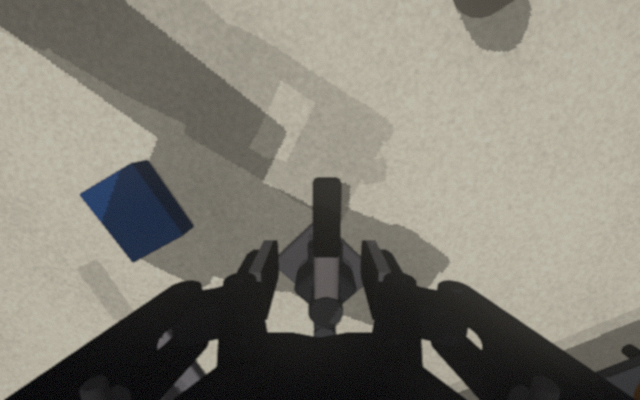

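View pics/z5.png

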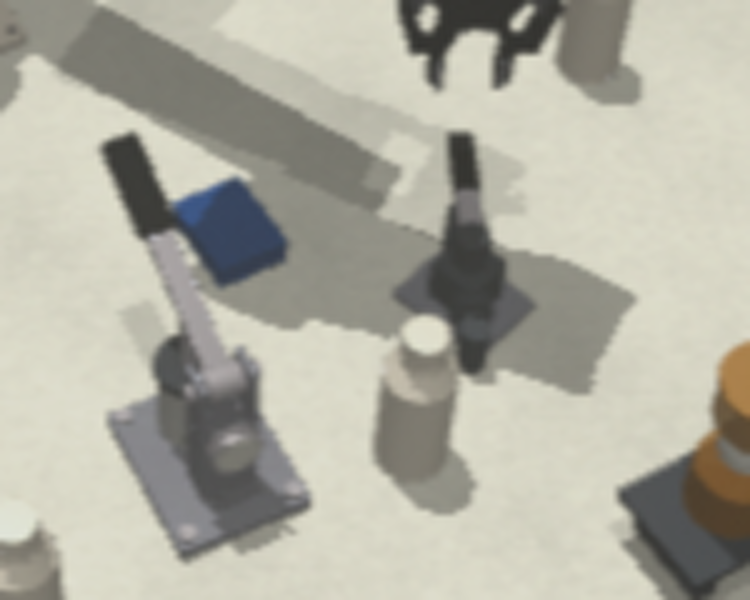

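```bash
python3 - <<'E'
from h import *
W=wcam([0.5031589676172868,0.3407725402568244,0.1991670102936365],[0.3900768423306918,1.5361996725282874,-0.3917820122410291])
t=onz(W,(327,178),.093);e=onz(W,(326.5,256),.093);d=(t-e)[:2];d/=np.hypot(*d)
print(t,e,np.degrees(np.arctan2(d[1],d[0])),t[:2]-.118*d)
E
```

```text
[0.4829 0.3608 0.093 ] [0.5429 0.3283 0.093 ] 151.55707137563664 [0.58665645 0.30459859]
```

The handle is at 151.6°, against a predicted open angle of 151.4°, and lies in line with the pipe at z5 (462,135)–(470,360). The valve is fully open, so I'll go to the pump.

```bash
cat > pm.py <<'E'
from rig import manip
from h import *
O=rv(np.radians(-3.4)); X,Y=.501,.0265
def dn(z,rate): manip.servo_line([X,Y,z],O,rate=rate)
def fz(): return manip.get_contact_force().round(1)
E
python3 - <<'E'
from pm import *
import cv2
manip.command_gripper(0)
manip.move_to([X,Y,.29],O)
c=manip.camera("side");cv2.imwrite("pics/z6.png",cv2.resize(c["image"][130:250,270:420,::-1],None,fx=5,fy=5,interpolation=cv2.INTER_CUBIC))
c=manip.camera("wrist");cv2.imwrite("pics/w5.png",c["image"][:,:,::-1])
print(manip.get_time(),fz(),manip.get_width())
E
```

```text
9.6667 [ 0.4 -0.3  0.7] -0.00017140022180595586
```

View pics/z6.png

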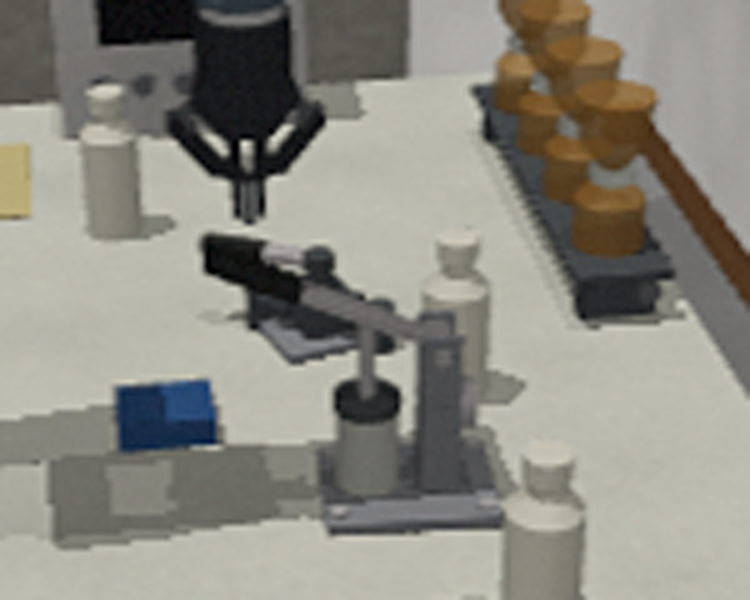

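View pics/w5.png

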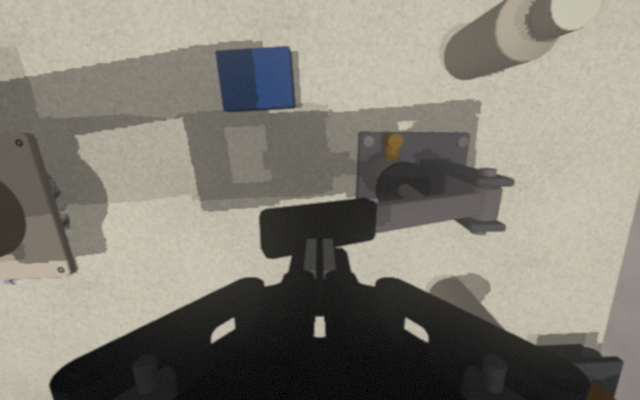

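```bash
python3 - <<'E'
from pm import *
W=wcam(manip.get_position(),manip.get_ee_rot())
print(proj(W,[X,Y,.232]),proj(W,[X,Y,.268]))
print(onz(W,(318,229),.228),onz(W,(262,234),.245),onz(W,(376,217),.208),onz(W,(488,197),.15),[onz(W,q,.01) for q in[(358,133),(468,133)]])
E
```

```text
[316.4 233. ] [315.8 257. ]
[0.5021 0.0278 0.228 ] [0.4679 0.0327 0.245 ] [0.545  0.0274 0.208 ] [0.6606 0.0218 0.15  ] [array([0.5585, 0.0822, 0.01  ]), array([0.7073, 0.0739, 0.01  ])]
```

The press point projects to (316,233), and the pad spans (260–376, 200–257) with its centre at (318,229). That is well centred, so I'll start pressing.

```bash
sed -i 's/.0265/.0275/' pm.py; python3 - <<'E'
from pm import *
for z in (.265,.258,.254,.25,.23,.20,.17,.15):
    dn(z,.08);print(z,manip.get_position()[2].round(4),fz())
z=.15
while z>.122:
    z-=.002;dn(z,.04);f=fz();print(round(z,3),manip.get_position()[2].round(4),f)
    if f[2]>22: break
print(manip.get_time())
E
```

```text
0.265 0.2645 [ 0.3 -0.4 -0.7]
0.258 0.2577 [ 0.8 -0.5 -1.4]
0.254 0.2545 [0.8 0.4 5.5]
0.25 0.2506 [1.  0.8 5.1]
0.23 0.2303 [ 0.1 -0.1  8.2]
0.2 0.2003 [-2.6  0.5  9.4]
0.17 0.1707 [-2.6  0.5 10.7]
0.15 0.1511 [-0.2  0.2 12.7]
0.148 0.1495 [ 0.1  0.2 13.2]
0.146 0.1476 [ 0.1 -1.4 13.1]
0.144 0.1457 [ 0.4 -0.2 12.4]
0.142 0.1438 [ 0.9 -0.6 13. ]
0.14 0.1419 [ 1.9 -0.7 13.6]
0.138 0.1401 [ 1.7 -0.8 14.1]
0.136 0.1382 [ 2.6 -1.  14.4]
0.134 0.1364 [ 3.7 -1.5 15.2]
0.132 0.1347 [ 3.8 -0.4 16. ]
0.13 0.1342 [-2.  -1.6 35.7]
15.2333
```

The stop is at TCP z 0.134. The press travel of about 121 mm matches the geometry. Next I'll ease it up and repeat.

```bash
python3 - <<'E'
from pm import *
dn(.264,.09);print(fz())
for i in range(3):
    dn(.1308,.09);manip.hold(.15);print(manip.get_position()[2].round(4),fz(),end=' ')
    dn(.264,.09);manip.hold(.1);print(manip.get_position()[2].round(4),fz(),manip.get_time())
E
```

```text
[0.6 1.2 0.2]
0.1341 [-2.7 -1.9 31.5] 0.2634 [ 0.2 -0.3 -1. ] 20.3917
0.134 [-2.2 -2.2 31.4] 0.2634 [-1.  -0.7 -0.9] 23.9083
0.134 [-1.4 -1.6 31.4] 0.2634 [ 0.3 -0.4 -0.6] 27.425
```

Four full strokes are done, each stopped at about 31 N and followed to zero force at the top. Now I'll close the valve.

```bash
sed -i 's/sp=.*;phi0/sp=np.array([.588,.3005]);phi0/' v.py; python3 - <<'E'
from v import *
import cv2
p=manip.get_position();manip.servo_line([*p[:2],.29],rate=.15)
p,o=g(np.pi/2,.17);manip.move_to(p,o);manip.command_gripper(.044)
p,o=g(np.pi/2);manip.servo_line(p,o,rate=.08)
print(manip.get_position(),manip.get_contact_force().round(1),manip.get_time(),manip.get_width())
c=manip.camera("wrist");cv2.imwrite("pics/w6.png",c["image"][:,:,::-1])
E
```

```text
[0.50320888 0.34719391 0.08357343] [-0.3 -0.1 -0.2] 30.7583 0.043844122284782044
```

View pics/w6.png

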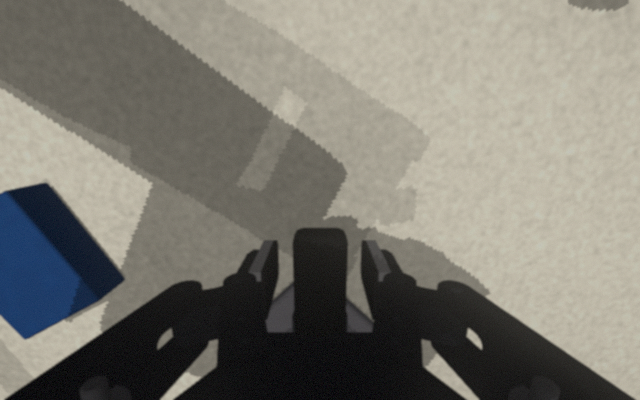

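The handle at (320,232) is centred between the pads, so I'll swing it back to closed.

```bash
python3 - <<'E'
from v import *
import cv2
s1=sp.copy();s0=np.array([.589,.295])
import v
for a in np.linspace(np.pi/2,0,9)[1:]:
    t=a/(np.pi/2);v.sp=s0+(s1-s0)*t
    p,o=g(a);manip.servo_line(p,o,rate=.1);print(round(a,2),manip.get_contact_force().round(1))
c=manip.camera("wrist");cv2.imwrite("pics/w7.png",c["image"][:,:,::-1])
p,o=g(0,.22);manip.servo_line(p,o,rate=.15)
p=manip.get_position();r=manip.get_ee_rot();c=manip.camera("wrist")
cv2.imwrite("pics/w8.png",c["image"][:,:,::-1]);print(p.tolist(),r.tolist(),manip.get_time())
c=manip.camera("scene");cv2.imwrite("pics/s2.png",c["image"][:,:,::-1])
E
```

```text
1.37 [-0.7  1.5  0.3]
1.18 [-0.4  2.7  1.5]
0.98 [-0.3  0.9  0.5]
0.79 [-0.6  0.  -0.7]
0.59 [-0.1  0.4  0.2]
0.39 [ 1.7 -1.5 -0.6]
0.2 [ 2.5 -1.4 -0.8]
0.0 [-0.2  0.1  0.1]
[0.5419209475315779, 0.20965001644397527, 0.21907884315045537] [-0.8340156266439399, 1.4065832374534697, 0.8344774144532559] 34.775
```

View pics/w7.png

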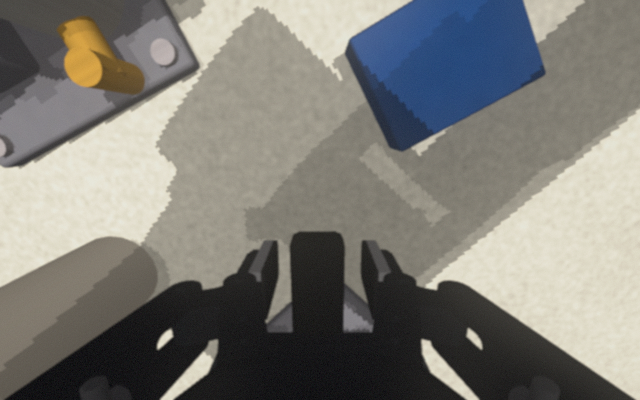

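View pics/w8.png

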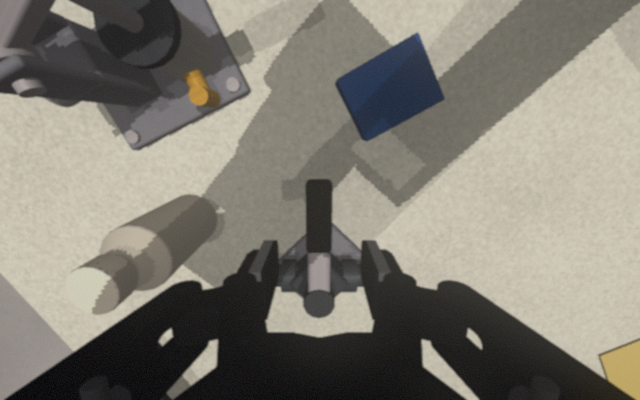

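View pics/s2.png

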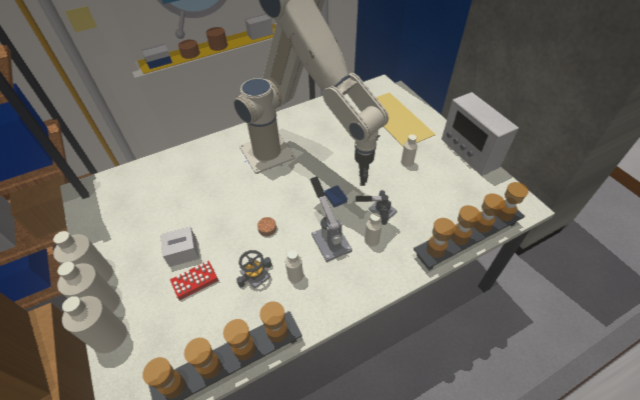

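In w8 the handle runs vertically from (319,181) to the hub at (319,303), the closed angle seen at the start. In the scene view the handle, bottles, boxes, dishes, rack and wheel sit where they began, the lever is up, and the gripper is clear.

```bash
python3 - <<'E'
from rig import manip
import cv2,numpy as np
a=cv2.imread("pics/scene0.png").astype(int);b=cv2.imread("pics/s2.png").astype(int)
d=abs(a-b).max(2)
for n,(x0,y0,x1,y1) in dict(throttle=(235,245,275,290),valve=(355,190,398,215),bottles=(285,250,305,285),bc=(400,133,420,168),rackbox=(160,225,220,300),ba=(364,212,384,246)).items(): print(n,(d[y0:y1,x0:x1]>40).sum())
print(manip.get_contact_force().round(1),manip.get_time()); manip.sign_off()
E
```

```text
throttle 0
valve 129
bottles 0
bc 0
rackbox 0
ba 117
[ 0.4  0.1 -0.6] 34.825
the job is handed in; nothing more can be done
```

Pixels changed around the valve and bottle A. I'll compare with s1, where the arm pose and shadow are similar.

```bash
python3 - <<'E'
import cv2,numpy as np
b=cv2.imread("pics/s2.png");a=cv2.imread("pics/s1.png")
d=abs(a.astype(int)-b).max(2);print((d[190:215,355:398]>40).sum(),(d[212:246,364:384]>40).sum())
cv2.imwrite("pics/cmp.png",np.hstack([cv2.resize(i[180:255,345:405],None,fx=6,fy=6,interpolation=cv2.INTER_CUBIC) for i in(a,b)]))
E
```

```text
46 9
```

View pics/cmp.png

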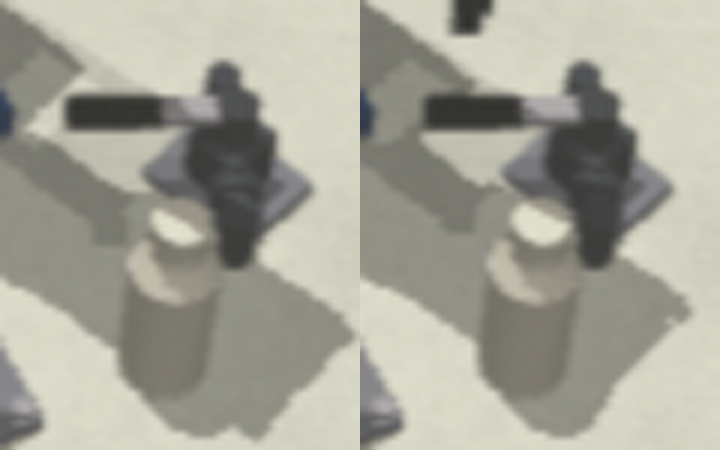

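The job is done and handed in at 34.8 s of the 72 s allowed, in the order asked; I saw no verdict.

- **Valve opened:** I straddled the handle with the jaws and swung it until it lay in line with its pipe. It measured 151.6° against the 151.4° I predicted for fully open.
- **Pump:** I made four full strokes. Each went down to the lower stop, where the tool held at z = 0.134 m under 31–36 N. Each was then eased up at a mean of 0.09 m/s, until contact force fell to zero at the upper stop. I did not measure the lever's speed directly; that rate works out at roughly 0.6 rad/s on average.
- **Valve closed:** I swung the handle back the same way. The last wrist and scene pictures show it at its starting angle, with the gripper clear above it and about zero contact force.

**Bystanders:** The first and last scene pictures are identical around the hand wheel, bottles B and C, the rack and the wipes box. The blue box and dishes I checked only by eye, and both look unmoved.

One check disagreed: pixels had changed around the valve and bottle A. Comparing with an earlier picture taken in a similar arm pose showed only the arm's shadow and the gripper had shifted, with both objects in place. I made that comparison just after handing in.

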